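# Uncover the fuse box

## Task

Take the cover off the longer of the two electrical boxes screwed to the workshop bench: press its snap tab inward against the grip rib to free the catch, and lift the cover off with the tab held in. Set the cover down flat, right way up, in the steel tray without dropping it, and leave the cover of the shorter box where it is.

Things in the scene. Friction and masses are not known exactly. Their poses are not given: they have to be found in the camera images.
- cover_pinch (a point): Pinch point on the longer box's grey cover (128x74 mm, 0.12 kg): between its grip rib and snap tab, 20 mm above its flat top, 74 mm above the bench. x along the box, z up, y from rib to tab. Rib, fixed: 50x8x30 mm high, outer face at y=-19 mm. Fingertips 5 mm above the top, one outside each, close along y with 25 N, lift straight up 40 mm (skirt 19 mm deep). Set down level, it is 43 mm above the floor.
- cover_tab (a joint): Angle of that cover's snap tab, rad: 0 hooked, grows as its ear is pressed towards the rib (6 N); unhooked beyond 0.3, fully in at 0.55; springs back. The ear, 28 mm wide, stands on the cover's edge at y=+14 mm from the pinch point, 27 mm high, flaring outward, its tip at y=+31 mm. Rib and tab: 50 mm across at rest, about 35 mm pinched. Keep it pressed while lifting.
- tray_in (a point): Centre of the inner floor, 3 mm above the bench, of the fixed, open steel tray, 240 mm (its x) by 190 mm (its y), rim 16 mm high.
- relaycover_pinch (a point): The same point on the cover of the shorter box, which has the same rib and tab but is only 78 mm long (same axes). Leave this cover alone.
Things that resemble listed ones, but are neither listed nor needed, are in the scene too. Leave any blue or brown look-alike of the part that bears cover_pinch alone.

How it is judged (in metres and radians):
On the way, in this order (a step that is already met when the one before it is completed fails the run):
1. the snap tab is pressed in while the cover is still on (value of joint cover_tab above 0.2 rad and height (world z) of cover_pinch below 0.086 m), for 0.05 s.
2. the cover is lifted clear of its box (height (world z) of cover_pinch above 0.105 m), for 0.1 s.
At the end, for the whole second after the job is handed in: The fuse box cover lies still in the tray, right way up and level within 10 degrees, standing on the tray's floor (its pinch point 33 to 53 mm above that floor) and its pinch point within 80 mm along and 60 mm across of the tray's centre (x of cover_pinch in the frame of tray_in between -0.08 and 0.08 m and y of cover_pinch in the frame of tray_in between -0.06 and 0.06 m and z of cover_pinch in the frame of tray_in between 0.033 and 0.053 m and angle between cover_pinch's own z axis and vertical below 0.17 rad and linear speed of cover below 0.02 m/s); the robot touches nothing.
It fails at once if the shorter box's cover is moved by more than 15 mm (distance of relaycover_pinch from where it was at the start of the episode above 0.015 m).
It fails at once if the cover is dropped or thrown (moving at over 0.7 m/s out of the fingers) (contact force between the fingers and cover below 0.1 N and linear speed of cover above 0.7 m/s).
It also fails if it takes over 45 s, if anything falls off the work surface, if the arm or the gripper's body presses on something with over 40 N, if the wrist force passes 120 N, or if a joint passes its speed limit or range.

## Robot

A 6-joint arm with a two-finger parallel gripper is mounted at the origin on the work surface. World frame = base frame: x ahead of the robot, y to its left, z up, the work surface at z = 0. Lengths are in mm, angles in rad, forces in N, time in s.
With the tool pointing down it reaches from about 400 to 925 mm from the base axis. Payload 12.5 kg.
Tool frame: the origin (TCP) lies on the front face of the gripper's body, between the roots of the fingers; the fingertips stand 78 mm ahead of it and the grasp point (between the pads) lies 59 mm ahead of it (env.nose_length is the distance from the TCP to the fingertips, in mm); z points along the fingers, y is the line along which they close (so a half turn about z gives the same grasp; the last joint's range is limited). The gripper opens to 95 mm and grips with 3 to 60 N. Pads are 20 mm wide; open, the fingers measure 119 mm over their backs; the gripper's body (75 mm by 180 mm) begins 59 mm behind the grasp point.
Start: joints at [-1.436, 0.491, 1.559, -0, 1.092, -0.106], TCP at [149.071, -606.973, 292.261] pointing down, gripper open.
Joint ranges: [-3.1, 3.1], [-0.84, 2.19], [0.05, 2.79], [-1.13, 4.28], [0.06, 2.93], [-2.69, 2.69]. Speed limits (rad/s): [2.22, 2.22, 2.79, 3.14, 3.14, 3.14].

## Interface

Orientations are given as [roll, pitch, yaw] about the fixed x, y, z axes, in that order (R = Rz(yaw) Ry(pitch) Rx(roll)).
In Python, from cell import env gives the robot as it stands.
- The arm moves only by the tool jog_arm, never from a script. Its argument "motion" is a list of rows, each a list of 7 numbers: the turn, a rotation vector about the tool's x, y, z in degrees, then the shift along the tool's x, y, z in mm, then the finger opening in mm, from 0 to 95.1. In form: [[wx, wy, wz, x, y, z, hand], ...]. A call has 1 to 10 rows; each row shifts and turns the commanded pose from where the row before left it, along the tool's axes as they then stand; what a row does not reach is not made up. A row lasts 1/8 s, in which the tool goes at most 62.5 mm and 10.7 degrees, less where a joint would pass 70% of its speed; a pose out of reach is approached as far as the arm can. A call is refused whole if a number of a shift passes 62.5 or a number of a turn 10.7, either way. A call with a gripper value outside its range is refused whole. The fingers move at their own pace and stop on an object; the grip force is fixed at half the most. Time passes only in rows, so rows that do not move let the fingers close. It gives the time, the measured TCP pose, the force, the opening and the grip force at its end, in the units of the state.
- env.state(): the state, without advancing time (a new reading comes with each control period).
- env.read_camera(name): name is "scene" or "top"; returns a dict with "color" (480x640x3 uint8, red, green, blue), "z_map" (480x640 float32, mm along the optical axis (not along the pixel's ray), 0 where there is no reading), "camera_matrix" (3x3 intrinsics, pixels), "world_to_cam" (4x4, takes a point from world to camera coordinates). Camera axes: x right, y up, looking along -z (the intrinsics and any distortion apply to the point x, -y, -z); pixel columns grow to the right and rows downward; lengths in mm; the calibration is good to about 2 mm. A picture is of the moment at which its call begins.
- env.job_done(): hands the job in; it is judged then, once.
Trained networks look in the newest picture that a camera, given by its name, has taken for a name from the list of things; names that differ only in an ending like _2 or _b are one class to them, and where a whole thing is asked for, a point or a joint stands for the part that bears it (a point fixed in the world has none). Each returns a list of dicts, best first, with "score" (0 to 1); they miss things now and then, are a little off and sometimes report something else, mostly with a low value. They report only what shows in the picture. A call takes as long as a camera call. They do not tell look-alikes from the thing itself.
- env.recognise(camera, thing): "location" ([column, row] in pixels, amid what is visible of it).
The state is a dict: "t": time; "joints": joint angles; "qvel": joint speeds; "tau": joint torques, N m; "eef_pos": TCP position; "tcp_rot": TCP orientation; "ft_force": force on the tool from outside, world axes, zero at the start; "moment": the same for the moment, N m; "opening": opening from 0.0 (shut) to 1.0 (fully open); "grip_force": force on a finger pad.
Only numpy, scipy, OpenCV 4.12 (cv2) and the standard library are available. Lean on these libraries where they do the work, as an engineer would, in place of code of your own. Each camera call takes 0.05 s, during which the arm holds its last target. There are 200 camera calls.

## Working session

There is one attempt and no reset: what is moved stays moved. The work goes in short steps, Python scripts to look and compute and a tool call to move; the robot and the scene stay as the last step left them, time stands still between calls to the robot, and variables do not carry over. Pictures are saved under pics/ and viewed, at most 10 in all, crops included, and the job is handed in when it is done.

Besides the shell and the picture viewer there is one more tool, called by a JSON object that holds its "name" and its "arguments", one argument or row to a line. jog_arm: Moves the arm, as the interface text tells. Its arguments: {"type":"object","properties":{"motion":{"type":"array"}},"required":["motion"]}

```bash
mkdir -p pics; cat > h.py <<'E'
import numpy as np, cv2
from cell import env
def look(n,name=None):
    c=env.read_camera(n)
    if name: cv2.imwrite('pics/'+name,c['color'][:,:,::-1])
    return c
def cloud(c):
    K=np.array(c['camera_matrix']);T=np.linalg.inv(np.array(c['world_to_cam']))
    z=c['z_map'];v,u=np.mgrid[0:480,0:640]
    X=(u-K[0,2])/K[0,0]*z;Y=-(v-K[1,2])/K[1,1]*z
    P=np.stack([X,Y,-z,np.ones_like(z)],-1)@T.T
    P=P[...,:3];P[z==0]=np.nan
    return P
E
python3 - <<'E'
from h import *
for n in('top','scene'):
    c=look(n,n+'0.png');P=cloud(c)
    np.save(n+'.npy',P)
    print(n,c['camera_matrix'],c['world_to_cam'])
    for t in('cover_pinch','cover_tab','tray_in','relaycover_pinch'):
        for d in env.recognise(n,t):
            u,v=map(int,d['location']);print(t,d,P[v,u].round())
print(env.state())
E
```

```text
top [[495.24789284   0.         318.99869242]
 [  0.         495.24789284 244.41768857]
 [  0.           0.           1.        ]] [[-5.52890792e-04 -9.99985324e-01  5.38953400e-03 -1.11670056e+02]
 [ 9.94004544e-01  3.97095929e-05  1.09338761e-01 -5.53525739e+02]
 [-1.09337370e-01  5.41767369e-03  9.93989934e-01 -1.16365228e+03]
 [ 0.00000000e+00  0.00000000e+00  0.00000000e+00  1.00000000e+00]]
cover_pinch {'location': [361.9, 281.2], 'score': 0.92} [ 465. -210.   55.]
cover_pinch {'location': [165.6, 313.8], 'score': 0.79} [390. 257.  20.]
cover_pinch {'location': [470.7, 187.8], 'score': 0.71} [ 693. -478.   41.]
cover_tab {'location': [167.7, 334.7], 'score': 0.43} [341. 246.  33.]
cover_tab {'location': [346.1, 280.1], 'score': 0.39} [ 467. -176.   41.]
relaycover_pinch {'location': [161.8, 241.6], 'score': 0.76} [559. 260.  58.]
scene [[560.86510076   0.         311.44605614]
 [  0.         560.86510076 236.69742818]
 [  0.           0.           1.        ]] [[-7.78462160e-01  6.27640630e-01 -7.99412480e-03  4.77645189e+02]
 [-5.14135976e-01 -6.30272945e-01  5.81738956e-01  1
[... 635 characters left out ...]
score': 0.61} [551. 253.  55.]
{'t': 0.5, 'joints': array([-1.43556902e+00,  4.90908428e-01,  1.55890580e+00,  1.99594690e-05,
        1.09170313e+00, -1.05619922e-01]), 'qvel': array([ 0.00047071, -0.00030886, -0.00051291, -0.00160446, -0.00130505,
       -0.0016339 ]), 'tau': array([ 7.61203573e-04, -6.12052345e+01, -2.58286572e+01,  6.93638111e-02,
        4.47263278e-02, -2.52736618e-05]), 'eef_pos': array([ 149.09290169, -606.9652513 ,  292.25370542]), 'tcp_rot': array([ 3.14151590e+00, -9.67572231e-06,  2.40838024e-01]), 'ft_force': array([-0.17563183,  0.73141655,  0.5047096 ]), 'moment': array([ 0.01089927, -0.00262087, -0.04520847]), 'grip_force': 0.0, 'opening': 1.0006050088770733}
```

View pics/top0.png

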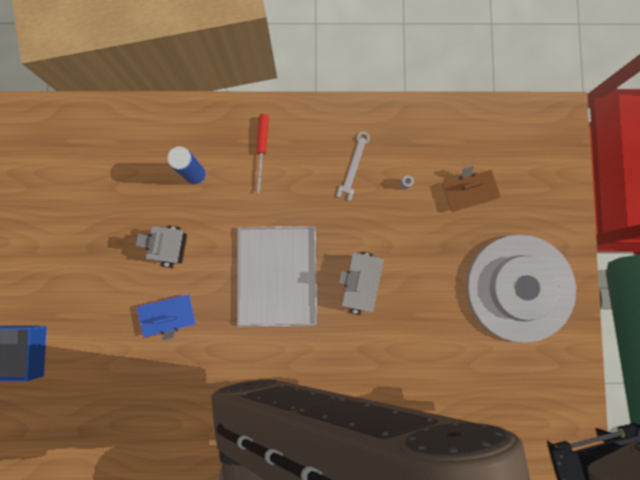

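View pics/scene0.png

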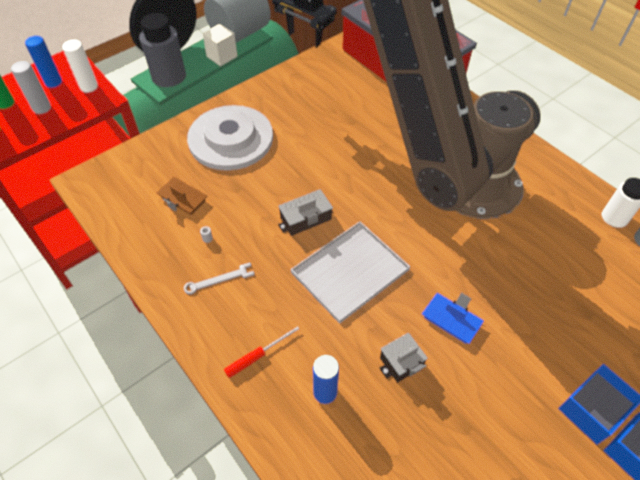

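The top view shows the grey long cover at (362,281), with its tab to the left at about (345,280). The grey short box is at (165,243), and the blue (165,315) and brown (470,188) look-alikes lie loose on the bench. The tray is at (277,276). I choose the grey cover at (362,281), since it is the longer of the two boxed covers. Next I measure it and check it in a close crop.

```bash
cat > m.py <<'E'
from h import *
def fit(n,P):
    x,y,z=P[...,0],P[...,1],P[...,2]
    m=(abs(x-465)<110)&(abs(y+200)<90)
    t=m&(abs(z-54)<6)
    k=cv2.connectedComponentsWithStats(t.astype(np.uint8))
    i=1+np.argmax(k[2][1:,4]); t=k[1]==i
    r=cv2.minAreaRect(P[t][:,:2].astype(np.float32)); print(n,'top z',np.median(z[t]),r,t.sum())
    h=m&(z>66)&(z<95); print(' high',h.sum())
    nl,lab,st,ce=cv2.connectedComponentsWithStats(h.astype(np.uint8))
    for j in range(1,nl):
        Q=P[lab==j]
        if len(Q)>5: print('  ',len(Q),Q.mean(0).round(1),Q[:,2].max().round(1),cv2.minAreaRect(Q[:,:2].astype(np.float32)))
    if n=='top':
        t=(abs(x-484)<150)&(abs(y+15)<135)&(z>11)&(z<24)&(y>-150)
        print('tray rim',cv2.minAreaRect(P[t][:,:2].astype(np.float32)))
E
python3 - <<'E'
from m import *
for n in('top','scene'): fit(n,np.load(n+'.npy'))
a=cv2.imread('pics/top0.png')[235:330,310:410];b=cv2.imread('pics/scene0.png')[175:245,260:350]
cv2.imwrite('pics/c.png',np.hstack([cv2.resize(a,(400,400),interpolation=2),cv2.resize(b,(400,400),interpolation=2)]))
E
```

```text
top top z 53.46400461314397 ((463.1035461425781, -208.954345703125), (80.4982681274414, 127.88105010986328), 77.90043640136719) 1627
 high 143
   56 [ 473.4 -162.9   74.6] 84.0 ((472.82806396484375, -163.41229248046875), (11.838851928710938, 27.998411178588867), 78.12890625)
   87 [ 464.  -201.9   82.2] 88.7 ((464.81024169921875, -202.22654724121094), (8.547466278076172, 49.98237991333008), 77.87088012695312)
tray rim ((479.29364013671875, -7.3134307861328125), (240.20700073242188, 189.8457489013672), 0.9167404174804688)
scene top z 54.44968001961013 ((464.5457763671875, -207.15286254882812), (88.15900421142578, 129.9232635498047), 77.58216857910156) 914
 high 144
   123 [ 467.7 -201.    78.3] 91.8 ((466.09912109375, -201.96087646484375), (12.360940933227539, 50.748809814453125), 78.0157470703125)
   21 [ 475.6 -160.7   77.3] 82.8 ((475.7809143066406, -160.73068237304688), (8.25905704498291, 28.529504776000977), 64.36625671386719)
```

View pics/c.png

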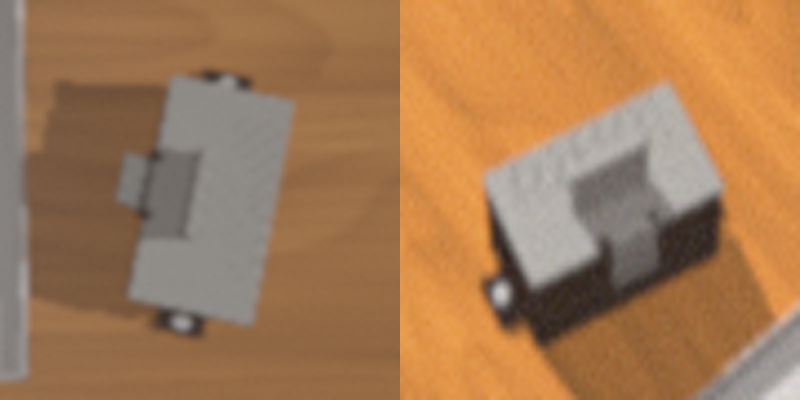

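The crop confirms the grey cover on its black box, with the rib inboard and the tab on the +y (tray) side. The sizes agree with the description: 128 mm long, rib 50x8, ear 28 wide. The pinch point is about (468,-187.5), with the cover's y axis along (0.21,0.978). I rotate first, then go above it.

{"name": "jog_arm", "arguments": {
  "motion": [
    [0, 0, 8.65, 0, 0, 0, 95],
    [0, 0, 8.65, 0, 0, 0, 95],
    [0, 0, 8.65, 0, 0, 0, 95]
  ]
}}

```text
t: 0.88
eef_pos: [149.1, -607.0, 292.3]
tcp_rot: [3.142, -0.0, -0.217]
ft_force: [0.2, -0.8, -0.3]
opening: 0.999
grip_force: 0.0
```

{"name": "jog_arm", "arguments": {
  "motion": [
    [0, 0, 0, 22.4, -47.6, 0, 95],
    [0, 0, 0, 22.4, -47.6, 0, 95],
    [0, 0, 0, 22.4, -47.6, 0, 95],
    [0, 0, 0, 22.4, -47.6, 0, 95],
    [0, 0, 0, 22.4, -47.6, 0, 95],
    [0, 0, 0, 22.4, -47.6, 0, 95],
    [0, 0, 0, 22.4, -47.6, 0, 95],
    [0, 0, 0, 22.4, -47.6, 0, 95],
    [0, 0, 0, 22.4, -47.6, 0, 95],
    [0, 0, 0, 22.4, -47.6, 0, 95]
  ]
}}

```text
t: 2.12
eef_pos: [469.2, -187.3, 292.5]
tcp_rot: [3.141, -0.001, -0.212]
ft_force: [-0.4, 0.2, -0.2]
opening: 1.0
grip_force: 0.0
```

{"name": "jog_arm", "arguments": {
  "motion": [
    [0, 0, 0, 0, 0, 0, 95],
    [0, 0, 0, 0, 0, 0, 95]
  ]
}}

```text
t: 2.38
eef_pos: [468.1, -188.9, 292.2]
tcp_rot: [3.141, 0.0, -0.211]
ft_force: [-0.0, -0.2, -0.6]
opening: 1.0
grip_force: 0.0
```

{"name": "jog_arm", "arguments": {
  "motion": [
    [0, 0, 0, 0, 0, 40, 95],
    [0, 0, 0, 0, 0, 40, 95],
    [0, 0, 0, 0, 0, 25, 95],
    [0, 0, 0, 0, 0, 0, 95]
  ]
}}

```text
t: 2.88
eef_pos: [467.2, -189.7, 186.1]
tcp_rot: [-3.141, 0.003, -0.214]
ft_force: [-0.7, 0.3, 0.3]
opening: 1.001
grip_force: 0.0
```

```bash
python3 - <<'E'
from h import *
c=look('scene','s1.png')
a=c['color'][110:270,230:390,::-1]
cv2.imwrite('pics/s1c.png',cv2.resize(a,(600,600),interpolation=2))
s=env.state();print(s['eef_pos'],s['tcp_rot'])
E
```

```text
[ 467.79830795 -189.78887907  187.25798354] [-3.14141787e+00  1.00482053e-03 -2.13778031e-01]
```

View pics/s1c.png

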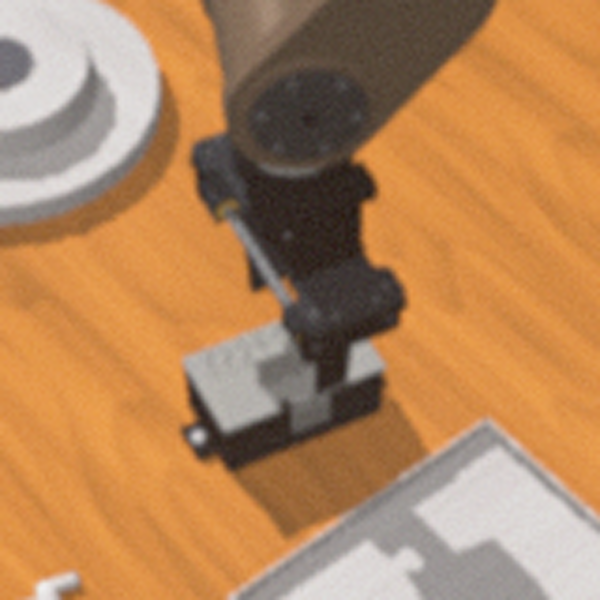

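The crop shows the gripper squarely over the long cover, with the tab-side finger (330,385) above and outside the tab (310,410). I go down to fingertip height 59 mm.

{"name": "jog_arm", "arguments": {
  "motion": [
    [0, 0, 0, 0, 0, 25, 95],
    [0, 0, 0, 0, 0, 25, 95],
    [0, 0, 0, 0, 0, 0, 95],
    [0, 0, 0, 0, 0, 0, 95]
  ]
}}

```text
t: 3.42
eef_pos: [468.7, -189.3, 138.6]
tcp_rot: [3.141, -0.002, -0.212]
ft_force: [0.4, 0.1, 0.7]
opening: 0.998
grip_force: 0.0
```

{"name": "jog_arm", "arguments": {
  "motion": [
    [0, 0, 0, 0, 0, 0, 60],
    [0, 0, 0, 0, 0, 0, 60],
    [0, 0, 0, 0, 0, 0, 60],
    [0, 0, 0, 0, 0, 0, 50],
    [0, 0, 0, 0, 0, 0, 50]
  ]
}}

```text
t: 4.05
eef_pos: [468.3, -188.5, 137.3]
tcp_rot: [-3.141, 0.0, -0.212]
ft_force: [0.7, 3.9, 3.0]
opening: 0.554
grip_force: 2.2
```

{"name": "jog_arm", "arguments": {
  "motion": [
    [0, 0, 0, 0, 0, 0, 42],
    [0, 0, 0, 0, 0, 0, 42],
    [0, 0, 0, 0, 0, 0, 36],
    [0, 0, 0, 0, 0, 0, 36]
  ]
}}

```text
t: 4.55
eef_pos: [468.3, -189.2, 137.3]
tcp_rot: [3.141, -0.0, -0.212]
ft_force: [-0.2, -1.9, 3.3]
opening: 0.382
grip_force: 6.9
```

{"name": "jog_arm", "arguments": {
  "motion": [
    [0, 0, 0, 0, 0, 0, 20],
    [0, 0, 0, 0, 0, 0, 20],
    [0, 0, 0, 0, 0, 0, 20],
    [0, 0, 0, 0, 0, 0, 20]
  ]
}}

```text
t: 5.05
eef_pos: [468.4, -189.0, 137.3]
tcp_rot: [3.141, -0.001, -0.212]
ft_force: [-0.2, -3.5, 4.6]
opening: 0.358
grip_force: 30.0
```

It is pinched at 34 mm with 30 N, as expected. I lift slowly.

{"name": "jog_arm", "arguments": {
  "motion": [
    [0, 0, 0, 0, 0, -5, 20],
    [0, 0, 0, 0, 0, -5, 20],
    [0, 0, 0, 0, 0, -5, 20],
    [0, 0, 0, 0, 0, -5, 20],
    [0, 0, 0, 0, 0, -6, 20],
    [0, 0, 0, 0, 0, -8, 20],
    [0, 0, 0, 0, 0, -8, 20],
    [0, 0, 0, 0, 0, -8, 20],
    [0, 0, 0, 0, 0, 0, 20]
  ]
}}

```text
t: 6.18
eef_pos: [468.4, -188.9, 187.9]
tcp_rot: [3.141, -0.001, -0.212]
ft_force: [0.2, -0.3, -1.1]
opening: 0.362
grip_force: 30.0
```

```bash
python3 - <<'E'
from h import *
c=look('scene')
a=c['color'][110:270,230:390,::-1]
cv2.imwrite('pics/s2c.png',cv2.resize(a,(600,600),interpolation=2))
P=cloud(look('top'))
s=env.state();print(s['eef_pos'],s['tcp_rot'],s['opening'],s['grip_force'])
P0=np.load('top.npy')
E
```

```text
[ 468.2106033  -188.80463216  187.24948073] [ 3.14145232e+00 -1.27249218e-04 -2.12175092e-01] 0.3548744299078939 29.998076856136322
```

View pics/s2c.png

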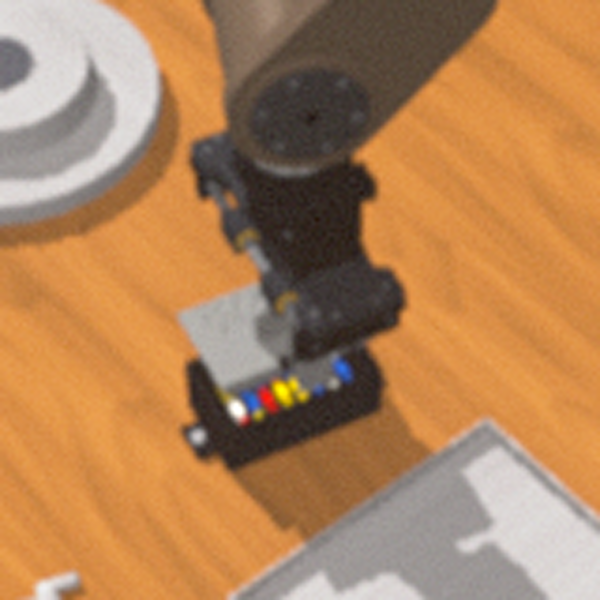

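The cover is off, level, with the box contents showing beneath it at crop (290,390). I move over the tray.

{"name": "jog_arm", "arguments": {
  "motion": [
    [0, 0, 0, -1.5, -10, 0, 20],
    [0, 0, 0, -3, -20, 0, 20],
    [0, 0, 0, -3, -20, 0, 20],
    [0, 0, 0, -3, -20, 0, 20],
    [0, 0, 0, -3, -20, 0, 20],
    [0, 0, 0, -3, -20, 0, 20],
    [0, 0, 0, -3, -20, 0, 20],
    [0, 0, 0, -3, -20, 0, 20],
    [0, 0, 0, -3, -20, 0, 20],
    [0, 0, 0, -3, -20, 0, 20]
  ]
}}

```text
t: 7.52
eef_pos: [479.9, 4.8, 187.1]
tcp_rot: [3.142, 0.0, -0.211]
ft_force: [0.7, -0.7, -0.4]
opening: 0.36
grip_force: 30.0
```

{"name": "jog_arm", "arguments": {
  "motion": [
    [0, 0, 0, 0, 0, 0, 20],
    [0, 0, 0, 0, 0, 10, 20],
    [0, 0, 0, 0, 0, 15, 20],
    [0, 0, 0, 0, 0, 15, 20],
    [0, 0, 0, 0, 0, 15, 20],
    [0, 0, 0, 0, 0, 10, 20],
    [0, 0, 0, 0, 0, 4, 20],
    [0, 0, 0, 0, 0, 0, 20],
    [0, 0, 0, 0, 0, 0, 20]
  ]
}}

```text
t: 8.65
eef_pos: [480.5, 2.9, 118.6]
tcp_rot: [3.142, -0.001, -0.212]
ft_force: [-0.3, 0.6, -1.3]
opening: 0.358
grip_force: 30.0
```

```bash
python3 - <<'E'
from h import *
c=look('scene')
a=c['color'][150:310,260,::-1]
a=c['color'][150:310,260:420,::-1]
cv2.imwrite('pics/s3c.png',cv2.resize(a,(600,600),interpolation=2))
s=env.state();print(s['eef_pos'],s['tcp_rot'],s['opening'],s['grip_force'],s['ft_force'])
E
```

```text
[480.54263954   2.90227868 118.5972714 ] [ 3.14155154e+00 -7.82212290e-04 -2.12078146e-01] 0.35921585761319996 29.9981027841568 [-0.02738027 -0.07309159 -1.57963119]
```

View pics/s3c.png

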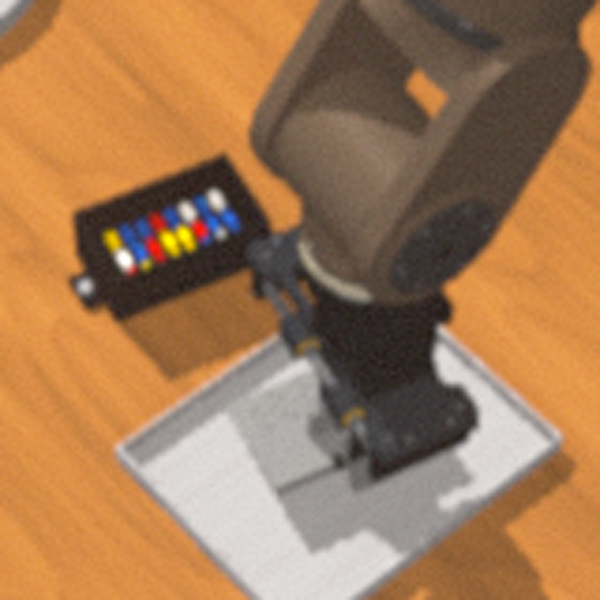

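The box stands open at crop (170,235), and the level cover hangs just above the tray floor at about (290,440). I lower it until it touches.

{"name": "jog_arm", "arguments": {
  "motion": [
    [0, 0, 0, 0, 0, 4, 20],
    [0, 0, 0, 0, 0, 3, 20],
    [0, 0, 0, 0, 0, 0, 20],
    [0, 0, 0, 0, 0, 0, 20]
  ]
}}

```text
t: 9.2
eef_pos: [480.4, 2.9, 111.2]
tcp_rot: [3.142, 0.0, -0.212]
ft_force: [0.4, -0.3, -1.1]
opening: 0.358
grip_force: 30.0
```

{"name": "jog_arm", "arguments": {
  "motion": [
    [0, 0, 0, 0, 0, 1, 20],
    [0, 0, 0, 0, 0, 1, 20],
    [0, 0, 0, 0, 0, 0, 20],
    [0, 0, 0, 0, 0, 0, 20]
  ]
}}

```text
t: 9.7
eef_pos: [480.4, 2.9, 109.3]
tcp_rot: [3.142, -0.0, -0.212]
ft_force: [-2.0, -0.1, 3.2]
opening: 0.356
grip_force: 30.0
```

It has touched down at the expected height. I open the fingers gradually.

{"name": "jog_arm", "arguments": {
  "motion": [
    [0, 0, 0, 0, 0, 0, 38],
    [0, 0, 0, 0, 0, 0, 42],
    [0, 0, 0, 0, 0, 0, 46],
    [0, 0, 0, 0, 0, 0, 50],
    [0, 0, 0, 0, 0, 0, 55],
    [0, 0, 0, 0, 0, 0, 65],
    [0, 0, 0, 0, 0, 0, 80],
    [0, 0, 0, 0, 0, 0, 95],
    [0, 0, 0, 0, 0, 0, 95],
    [0, 0, 0, 0, 0, 0, 95]
  ]
}}

```text
t: 10.95
eef_pos: [480.4, 2.9, 109.2]
tcp_rot: [3.142, -0.0, -0.212]
ft_force: [0.3, 0.2, -0.3]
opening: 0.99
grip_force: 0.0
```

{"name": "jog_arm", "arguments": {
  "motion": [
    [0, 0, 0, 0, 0, -10, 95],
    [0, 0, 0, 0, 0, -20, 95],
    [0, 0, 0, 0, 0, -40, 95],
    [0, 0, 0, 0, 0, -40, 95],
    [0, 0, 0, 0, 0, -40, 95],
    [0, 0, 0, 0, 0, -40, 95]
  ]
}}

```text
t: 11.7
eef_pos: [480.0, 3.0, 301.3]
tcp_rot: [3.142, -0.001, -0.212]
ft_force: [0.8, -0.7, 0.2]
opening: 1.0
grip_force: 0.0
```

{"name": "jog_arm", "arguments": {
  "motion": [
    [0, 0, 0, 0, 40, 0, 95],
    [0, 0, 0, 0, 40, 0, 95],
    [0, 0, 0, 0, 40, 0, 95],
    [0, 0, 0, 0, 40, 0, 95],
    [0, 0, 0, 0, 40, 0, 95],
    [0, 0, 0, 0, 0, 0, 95],
    [0, 0, 0, 0, 0, 0, 95]
  ]
}}

```text
t: 12.58
eef_pos: [438.1, -192.2, 299.6]
tcp_rot: [-3.142, -0.0, -0.213]
ft_force: [-0.3, -0.1, 0.6]
opening: 0.999
grip_force: 0.0
```

```bash
python3 - <<'E'
from h import *
c=look('top');P=cloud(c)
a=c['color'][200:350,100:400,::-1]
cv2.imwrite('pics/t4.png',cv2.resize(a,(800,400),interpolation=2))
x,y,z=P[...,0],P[...,1],P[...,2]
m=(abs(x-479)<115)&(abs(y+7)<90)
t=m&(z>21)&(z<33);r=cv2.minAreaRect(P[t][:,:2].astype(np.float32));print('top',np.median(z[t]),r,np.std(z[t]))
h=m&(z>42)&(z<70)
nl,lab,st,ce=cv2.connectedComponentsWithStats(h.astype(np.uint8))
for j in range(1,nl):
    Q=P[lab==j]
    if len(Q)>5: print(len(Q),Q.mean(0).round(1),cv2.minAreaRect(Q[:,:2].astype(np.float32)))
print(env.state()['ft_force'],env.state()['t'])
E
```

```text
top 25.390798833831923 ((474.3824157714844, -20.72418212890625), (82.73396301269531, 128.0220184326172), 77.88522338867188) 2.1885131647502605
50 [484.4  25.3  48.4] ((484.3697204589844, 24.47515869140625), (10.631180763244629, 27.196502685546875), 79.4224624633789)
78 [475.1 -15.6  54.5] ((475.4919738769531, -15.434673309326172), (8.093552589416504, 49.559627532958984), 78.31864166259766)
[0.37264885 1.56227939 0.690286  ] 12.625
```

View pics/t4.png

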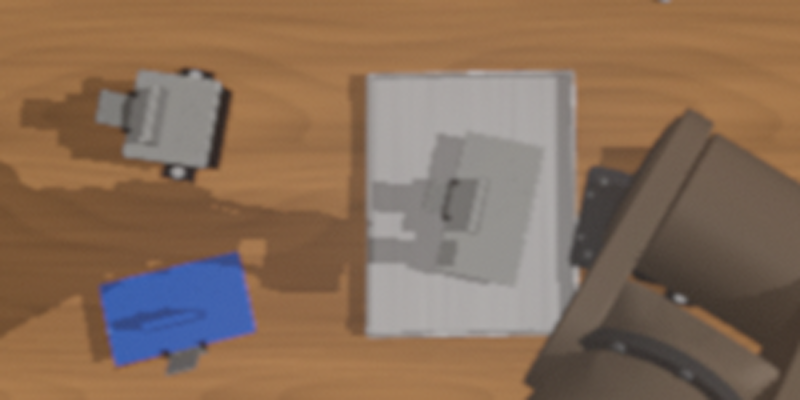

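The cover lies flat in the tray at crop (490,210), with its top 22 mm above the floor and its pinch point near (479,-1), about 6 mm from the tray's centre. The short box's cover is untouched at crop (175,120), and the arm is clear.

```bash
python3 -c "
from cell import env
print(env.job_done())"
```

```text
the job is handed in; nothing more can be done
None
```

The longer box's cover is off and lies flat, right way up, in the steel tray about 6 mm from its centre; the shorter box's cover was left alone, and the job was handed in at about 12.6 s (no verdict was returned).

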